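# Release the charged battery pack from its dock

### The arm

A 7-joint arm with a two-finger parallel gripper is mounted at the origin on the work surface. World frame = base frame: x ahead of the robot, y to its left, z up, the work surface at z = 0. Lengths are in m, angles in rad, forces in N, time in s.
With the tool pointing down it reaches from about 0.4 to 0.85 m from the base axis. Payload 10.4 kg.
Tool frame: the origin (TCP) lies at the very end of the fingers, on their centre line; the grasp point (between the pads) lies 19 mm behind it; x points along the fingers, z is the direction in which the jaws open and shut, and the axes are right-handed (so a half turn about x gives the same grasp; the last joint's range is limited). The gripper opens to 85 mm and grips with 20 to 120 N. Pads are 22 mm wide; open, the fingers measure 114 mm over their backs; the gripper's body (76 mm by 85 mm) begins 54 mm behind the grasp point. The pads swing forward as they close: fully open they stand 13 mm farther back than shut.
Start: joints at [1.11, 0.332, -0.065, 1.46, 0.022, 1.35, -0.088], TCP at [0.265, -0.566, 0.231] pointing down, gripper open.
Joint ranges: [-2.6, 2.6], [-0.5, 2.12], [-1.47, 1.34], [0.16, 2.42], [-1.27, 4.41], [0.06, 2.06], [-2.6, 2.6]. Speed limits (rad/s): [2.22, 2.22, 2.79, 2.79, 3.14, 3.14, 3.14].

### API

Orientations are given as a unit quaternion [x, y, z, w].
In Python, from workcell import telemetry, viewer, manip, spot_in, mark_of gives the robot as it stands. The module is installed in compiled form; this text tells all that it offers.
- The arm moves only by the shell command python3 -m crank 'ROWS' [FORCE]. ROWS is JSON, a list of rows, each a list of 3 entries, a list of its own where there are three numbers: the closure, from 0 (fully open) to 1 (shut), then the shift along the world's x, y, z in cm, then the turn, a rotation vector about the world's x, y, z in rad. A call has 1 to 12 rows; each row shifts and turns the commanded pose from where the row before left it; what a row does not reach is not made up. A row lasts 1/12 s, in which the tool goes at most 41.7 mm and 7.16 degrees, less where a joint would pass 70% of its speed; a pose out of reach is approached as far as the arm can. A call with a gripper value outside its range is refused whole. The fingers move at their own pace and stop on an object; FORCE is the grip in N (left out, the last holds). Time passes only in rows, so rows that do not move let the fingers close. It gives the time, the measured TCP pose, the force and the opening at its end, in the units of the state.
- telemetry.get_obs(): the state, without advancing time (a new reading comes with each control period).
- viewer.camera(name): name is "scene" or "top"; returns a dict with "frame" (384x512x3 uint8, red, green, blue), "intrinsics" (3x3 intrinsics, pixels), "k1" (the pictures are not rectified: a ray, as slopes to the right and down, at radius r is drawn at 1 + k1 r^2 times it, then the intrinsics apply), "cam_to_world" (4x4, takes a point from camera to world coordinates). Camera axes: x right, y up, looking along -z (the intrinsics and any distortion apply to the point x, -y, -z); pixel columns grow to the right and rows downward; lengths in m; the calibration is good to about 2 mm. A picture is of the moment at which its call begins. There is no depth.
- manip.hand_in(): hands the job in, once; it reports no verdict.
Trained networks look in a picture, given as the dict that the camera call returned (one of the last four; its "shot" number tells which), for a name from the list of things; names that differ only in an ending like _2 or _b are one class to them, and where a whole thing is asked for, a point or a joint stands for the part that bears it (a point fixed in the world has none). Each returns a list of dicts, best first, with "conf" (0 to 1); they miss things now and then, are a little off and sometimes report something else, mostly with a low value. They report only what shows in the picture. A call takes as long as a camera call.
- spot_in(thing, picture): "location" ([x, y, z] in m, in the coordinates of the camera as it stood for that picture, good to about 4 mm: the middle of the surface that is visible of it).
- mark_of(thing, picture): "location" ([x, y, z] in m, in the coordinates of the camera as it stood for that picture, good to about 4 mm: a listed point, or the origin of a listed thing).
The state is a dict: "clock": time; "joint_pos": joint angles; "joint_velocities": joint speeds; "tau": joint torques, N m; "position": TCP position; "ee_rot": TCP orientation; "ft_force": force on the tool from outside, world axes, zero at the start; "torque": the same for the moment, N m; "grip_width": opening from 0.0 (shut) to 1.0 (fully open).
Only numpy, scipy, OpenCV 4.12 (cv2) and the standard library are available. Lean on these libraries where they do the work, as an engineer would, in place of code of your own. Each camera call takes 0.05 s, during which the arm holds its last target. There are 200 camera calls.

### The job

The hand lamp at this microscope bench needs a fresh battery. Take the pack out of the charging dock whose status lamp is green by squeezing its two red side buttons together, lift it clear and stand it upright in the blue tray, without dropping it. Leave the pack in the amber-lamp dock where it is.

Things in the scene. Friction and masses are not known exactly. Their poses are not given: they have to be found in the camera images.
- full_grip (a point): Charged pack: upright black block 50 (x) by 40 (y) by 89 mm tall, 0.2 to 0.4 kg, with a red spring button on each y side. Point midway between the buttons, 68 mm above its underside; z up, y from button to button. Button faces 24 x 24 mm, at this height; 52 mm over both when free, 41 mm fully squeezed (7 N each). Kept squeezed, it lifts straight up and is out of the dock after 40 mm.
- dock_full: Grey dock with the green lamp, fixed to the table; origin on the table under the pack, z up. Its hollow holds the pack's lower end, underside 10 mm above the table; the rim is 38 mm above the table. Two lips hook the pack until both buttons are in 4 mm. It is 84 mm wide in y and reaches 40 mm to -x, 72 mm to +x, where the 20 mm round lamp sits on a lower deck.
- full_button_left (a joint): Travel of the charged pack's button on its +y side, in m: 0 out (latched), 0.0055 fully in; springs back out by itself.
- full_button_right (a joint): The same for its button on the -y side.
- charging_grip (a point): The same point on the other pack, which is identical but sits in an identical dock with an amber lamp (still charging). To be left in its dock.
- tray_floor (a point): Centre of the inner floor of the shallow blue tray with a black rubber lining, fixed to the table: 160 mm (x) by 140 mm (y) outside, 150 by 130 mm inside, floor 5 mm above the table, rim 16 mm above the table. z points up.

How it is judged:
On the way, in this order (a step that is already met when the one before it is completed fails the run):
1. both side buttons of the charged pack are squeezed in (value of joint each of full_button_left, full_button_right above 0.0035 m), for 0.1 s.
2. the charged pack is lifted clear of its dock (height (world z) of full_grip above 0.115 m), for 0.1 s.
At the end, for the whole second after the job is handed in: The charged pack stands upright (within 10 degrees) on the floor of the blue tray, its centre within 60 mm along and 52 mm across of the tray's centre, at rest with its buttons sprung out; the other pack is still in its dock, moved less than 15 mm (z of full_grip in the frame of tray_floor between 0.062 and 0.074 m and angle between full_grip's own z axis and vertical below 0.18 rad and x of full_grip in the frame of tray_floor between -0.06 and 0.06 m and y of full_grip in the frame of tray_floor between -0.052 and 0.052 m and linear speed of full below 0.02 m/s and value of joint each of full_button_left, full_button_right below 0.0015 m and distance of charging_grip from where it was at the start of the episode below 0.015 m); the robot touches nothing.
It fails at once if the charged pack is let go in the air (more than about 15 mm above the tray's floor) (height (world z) of full_grip above 0.09 m and contact force between the fingers and full below 0.1 N).
It fails at once if the other pack is pulled out of its dock or pushed about (distance of charging_grip from where it was at the start of the episode above 0.015 m).
It also fails if it takes over 42 s, if anything falls off the work surface, if the arm or the gripper's body presses on something with over 40 N, if the wrist force passes 120 N, or if a joint passes its speed limit or range.

## Working session

There is one attempt and no reset: what is moved stays moved. The work goes in short steps, Python scripts to look and compute and a shell command to move; the robot and the scene stay as the last step left them, time stands still between calls to the robot, and variables do not carry over. Pictures are saved under pics/ and viewed, about 8 in all and at most 12, crops included, and the job is handed in when it is done.

```bash
mkdir -p pics; cat > h.py <<'E'
import numpy as np, cv2
from workcell import telemetry, viewer, manip, spot_in, mark_of
def w(p,l): T=np.array(p["cam_to_world"]); return T[:3,:3]@np.array(l)+T[:3,3]
def ray(p,u,v):
    K=np.array(p["intrinsics"]);x=cv2.undistortPoints(np.array([[[u,v]]],float),K,np.array([p["k1"],0,0,0.]))[0,0]
    T=np.array(p["cam_to_world"]);return T[:3,3],T[:3,:3]@np.array([x[0],-x[1],-1.])
def atz(p,u,v,z):
    o,d=ray(p,u,v);return o+d*(z-o[2])/d[2]
E
python3 - <<'E'
from h import *
np.set_printoptions(precision=4,suppress=True)
ims=[]
for n in("scene","top"):
    p=viewer.camera(n);ims.append(p["frame"])
    print(n,p["k1"],np.array(p["cam_to_world"])[:3].tolist())
    for t in("full_grip","dock_full","charging_grip","tray_floor"):
        for r in mark_of(t,p)[:3]: print(t,round(r["conf"],2),w(p,r["location"]))
cv2.imwrite("pics/a.png",np.vstack(ims)[:,:,::-1]) 
cv2.imwrite("pics/a0.png",np.hstack([cv2.resize(i,(400,300)) for i in ims])[:,:,::-1])
o=telemetry.get_obs();print(o["clock"],o["position"],o["ee_rot"],o["grip_width"])
cv2.imwrite("pics/t.png",ims[1][:,:,::-1]);cv2.imwrite("pics/s.png",ims[0][:,:,::-1])
E
```

```text
scene -0.11003008136148236 [[-0.510729133063665, -0.5543618657551681, 0.6571443330323148, 1.0583301713637256], [0.8597045888573113, -0.3364039219558971, 0.38437016168060173, 0.3471559540743971], [0.007985770953288951, 0.761259038100133, 0.648398723296971, 0.6187379285206127]]
full_grip 0.93 [ 0.4675 -0.0098  0.0786]
dock_full 0.97 [ 0.4693 -0.0063 -0.0032]
charging_grip 0.58 [0.4745 0.2254 0.0807]
tray_floor 0.81 [ 0.5299 -0.2376  0.0026]
top -0.08899842838668319 [[0.026411749963096733, 0.9894805494844305, -0.1422345304624593, 0.39028501307510965], [-0.9995769077467996, 0.024407041471826034, -0.015820929996010695, -0.014526467421502393], [-0.012182978422084418, 0.14259221058172136, 0.9897065406059441, 0.8390785564930827]]
full_grip 0.65 [ 0.4706 -0.0077  0.0751]
dock_full 0.66 [ 0.4732 -0.0102 -0.0011]
charging_grip 0.87 [0.4758 0.2241 0.0789]
tray_floor 0.83 [ 0.5313 -0.2382  0.0029]
0.5 [ 0.265  -0.566   0.2313] [ 0.3795  0.5967 -0.3795  0.5966] 0.9986990727214639
```

View pics/s.png

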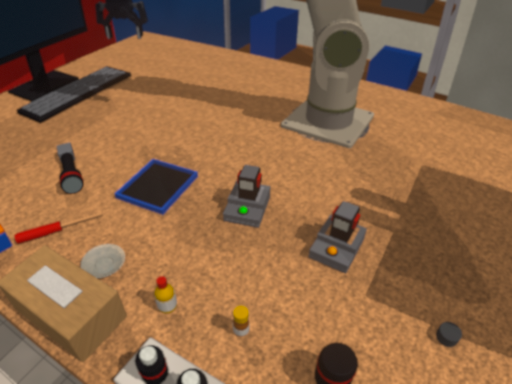

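View pics/t.png

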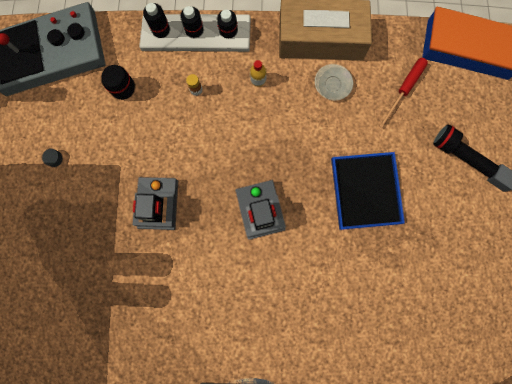

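The scene view shows the green lamp at (243,210) with its pack at (249,180), the amber lamp at (333,250), and the tray at (157,186). In the top view the green dock is at (262,208) and slightly turned, the amber dock is at (155,205), and the tray is at (368,190). Next I'll get yaw and height by triangulation.

```bash
python3 - <<'E'
from h import *
np.set_printoptions(precision=4,suppress=True)
P={n:viewer.camera(n) for n in("scene","top")}
def tri(a,b):
    (o1,d1),(o2,d2)=ray(P["scene"],*a),ray(P["top"],*b)
    s=np.linalg.lstsq(np.stack([d1,-d2],1),o2-o1,rcond=None)[0]
    x,y=o1+s[0]*d1,o2+s[1]*d2; return (x+y)/2,np.linalg.norm(x-y)
def blobs(n,lo,hi,box):
    h=cv2.cvtColor(P[n]["frame"],cv2.COLOR_RGB2HSV)
    if lo[0]>hi[0]: m=cv2.inRange(h,(lo[0],*lo[1:]),(180,255,255))|cv2.inRange(h,(0,*lo[1:]),hi)
    else: m=cv2.inRange(h,lo,hi)
    k=np.zeros_like(m);x0,y0,x1,y1=box;k[y0:y1,x0:x1]=m[y0:y1,x0:x1]
    _,_,st,c=cv2.connectedComponentsWithStats(k);return [(st[i,4],c[i]) for i in range(1,len(c)) if st[i,4]>3],k
bs={"scene":(215,155,280,230),"top":(225,170,295,245)}
g={n:max(blobs(n,(50,120,100),(75,255,255),bs[n])[0],key=lambda t:t[0])[1] for n in P}
print("lamp",g,tri(g["scene"],g["top"]))
for n in P: print(n,"red",blobs(n,(172,140,60),(6,255,255),bs[n])[0])
b,k=blobs("top",(100,120,60),(130,255,255),(320,140,420,240))
pts=np.argwhere(k)[:,::-1].astype(float)
q=cv2.boxPoints(cv2.minAreaRect(pts.astype(np.float32)))
print("tray",[atz(P["top"],*c,0.016)[:2] for c in q],np.mean([atz(P["top"],*c,0.016) for c in q],0))
for n in P:
    for t in("full_grip","dock_full","full_button_left","full_button_right"):
        for f in (spot_in,mark_of):
            for r in f(t,P[n])[:2]: print(n,t,f.__name__,round(r["conf"],2),w(P[n],r["location"]))
x0,y0,x1,y1=bs["top"];A=cv2.resize(P["top"]["frame"][y0:y1,x0:x1],(400,430),interpolation=cv2.INTER_CUBIC)
x0,y0,x1,y1=bs["scene"];B=cv2.resize(P["scene"]["frame"][y0:y1,x0:x1],(372,430),interpolation=cv2.INTER_CUBIC)
cv2.imwrite("pics/b.png",np.hstack([A,B])[:,:,::-1])
E
```

```text
lamp {'scene': array([243.0339, 209.4407]), 'top': array([254.9508, 191.3279])} (array([0.5211, 0.0069, 0.03  ]), np.float64(0.0008793702950915189))
scene red [(np.int32(5), array([238.8, 174. ])), (np.int32(56), array([257.8929, 179.9464]))]
top red [(np.int32(38), array([273.1842, 210.2105])), (np.int32(42), array([250.6429, 216.0714]))]
tray [array([ 0.6033, -0.1579]), array([ 0.6241, -0.3017]), array([ 0.4621, -0.3157]), array([ 0.4433, -0.1756])] [ 0.5332 -0.2377  0.016 ]
scene full_grip call 0.97 [ 0.4891 -0.0017  0.0869]
scene full_grip call 0.58 [ 0.4675 -0.0127  0.0814]
scene dock_full call 0.55 [0.5115 0.0133 0.0222]
scene dock_full call 0.72 [ 0.4674 -0.0094 -0.    ]
scene full_button_left call 0.6 [0.4665 0.015  0.085 ]Traceback (most recent call last):
  File "<stdin>", line 25, in <module>
ValueError: it knows: charging_grip, dock_full, full_grip, tray_floor
```

```bash
python3 - <<'E'
from h import *
from scipy.spatial.transform import Rotation as R
np.set_printoptions(precision=4,suppress=True)
p=viewer.camera("top")
a=atz(p,273.18,210.2,.082);b=atz(p,250.64,216.07,.082);d=b-a
print(a,b,(a+b)/2,"yaw buttons",np.degrees(np.arctan2(-d[0],d[1])))
for t in("full_grip","dock_full"):
    for r in mark_of(t,p)[:1]: print(t,w(p,r["location"]))
o=telemetry.get_obs();M=R.from_quat(o["ee_rot"]).as_matrix();print(M, "jaw yaw from y",np.degrees(np.arctan2(-M[0,2],M[1,2])))
x0,y0,x1,y1=(225,170,295,245);A=cv2.resize(p["frame"][y0:y1,x0:x1],(560,600),interpolation=cv2.INTER_CUBIC)
cv2.imwrite("pics/b.png",A[:,:,::-1])
E
```

```text
[ 0.4755 -0.0312  0.082 ] [0.4628 0.013  0.082 ] [ 0.4691 -0.0091  0.082 ] yaw buttons 16.104731928400398
full_grip [ 0.4693 -0.006   0.0759]
dock_full [ 0.4662 -0.0069 -0.0003]
[[ 0.      0.9057  0.4239]
 [-0.      0.4239 -0.9057]
 [-1.      0.      0.    ]] jaw yaw from y -154.9188839569573
```

View pics/b.png

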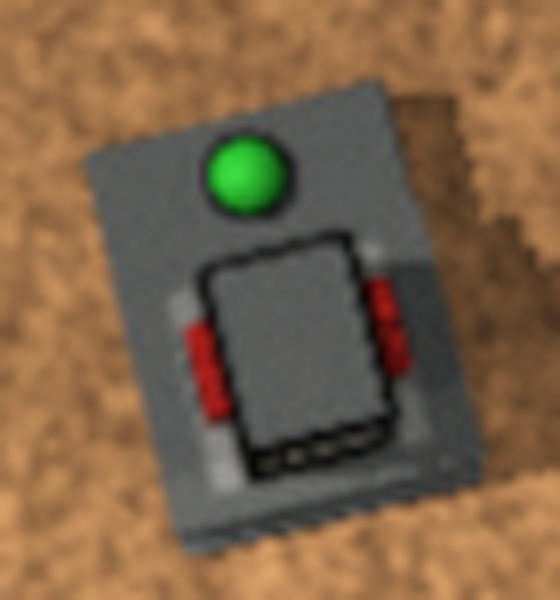

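The crop shows the green dock and its pack turned about 15.5°, with the buttons on the left and right of the pack. The pack centre is about (0.469, -0.008), so the jaws need a turn of -0.165 rad. Moving above it now.

```bash
python3 -m crank '[[0,[1.2,3.2,0],[0,0,-0.02]],[0,[1.2,3.2,0],[0,0,-0.02]],[0,[1.2,3.2,0],[0,0,-0.02]],[0,[1.2,3.2,0],[0,0,-0.02]],[0,[1.2,3.2,0],[0,0,-0.02]],[0,[1.2,3.2,0],[0,0,-0.02]],[0,[1.2,3.2,0],[0,0,-0.02]],[0,[1.2,3.2,0],[0,0,-0.02]],[0,[1.2,3.2,0],[0,0,0]],[0,[1.2,3.2,0],[0,0,0]],[0,[1.2,3.2,0],[0,0,0]],[0,[1.2,3.2,0],[0,0,0]]]' 30
python3 -m crank '[[0,[1.2,3.2,0],[0,0,0]],[0,[1.2,3.2,0],[0,0,0]],[0,[1.2,3.2,0],[0,0,0]],[0,[1.2,3.2,0],[0,0,0]],[0,[1.2,3.2,0],[0,0,0]],[0,[0,1.4,-2],[0,0,0]],[0,[0,0,0],[0,0,0]],[0,[0,0,0],[0,0,0]],[0,[0,0,0],[0,0,0]]]'
python3 - <<'E'
from h import *
from scipy.spatial.transform import Rotation as R
o=telemetry.get_obs();M=R.from_quat(o["ee_rot"]).as_matrix();print(o["clock"],o["position"],M[:,0],"jaw",np.degrees(np.arctan2(M[0,2],-M[1,2])))
ims=[]
for n in("scene","top"):
    p=viewer.camera(n)
    for r in mark_of("full_grip",p)[:1]: print(n,r["conf"],w(p,r["location"]))
E
```

```text
clock: 2.0
position: [0.4093, -0.1805, 0.2316]
ee_rot: [0.426, 0.564, -0.426, 0.565]
ft_force: [0.6, -0.5, 0.1]
grip_width: 1.0
clock: 2.75
position: [0.469, -0.009, 0.2117]
ee_rot: [0.426, 0.564, -0.426, 0.564]
ft_force: [0.0, -0.8, 0.7]
grip_width: 1.002
2.75 [ 0.46902989 -0.00898661  0.21170983] [ 2.07781615e-04 -4.70309704e-04 -9.99999868e-01] jaw 15.86216579931111
scene 0.96 [ 0.46803974 -0.0093508   0.08177908]
```

```bash
python3 -m crank '[[0,[0,0,-2.5],[0,0,0]],[0,[0,0,-2.5],[0,0,0]],[0,[0,0,-2.5],[0,0,0]],[0,[0,0,-2],[0,0,0]],[0,[0,0,-2],[0,0,0]],[0,[0,0,-2],[0,0,0]],[0,[0,0,-1],[0,0,0]],[0,[0,0,-1],[0,0,0]],[0,[0,0,0],[0,0,0]],[0,[0,0,0],[0,0,0]]]'
python3 - <<'E'
from h import *
ims=[]
for n,c in(("scene",(200,100,300,220)),("top",(200,140,320,260))):
    p=viewer.camera(n);x0,y0,x1,y1=c
    ims.append(cv2.resize(p["frame"][y0:y1,x0:x1],(400,480),interpolation=cv2.INTER_CUBIC))
    print(telemetry.get_obs()["position"])
cv2.imwrite("pics/c.png",np.hstack(ims)[:,:,::-1])
E
```

```text
clock: 3.78
position: [0.4693, -0.0082, 0.0568]
ee_rot: [0.426, 0.564, -0.426, 0.564]
ft_force: [-0.2, -0.2, 0.3]
grip_width: 0.999
[ 0.46965422 -0.00812862  0.05719306]
[ 0.4697675  -0.00811707  0.05737244]
```

View pics/c.png

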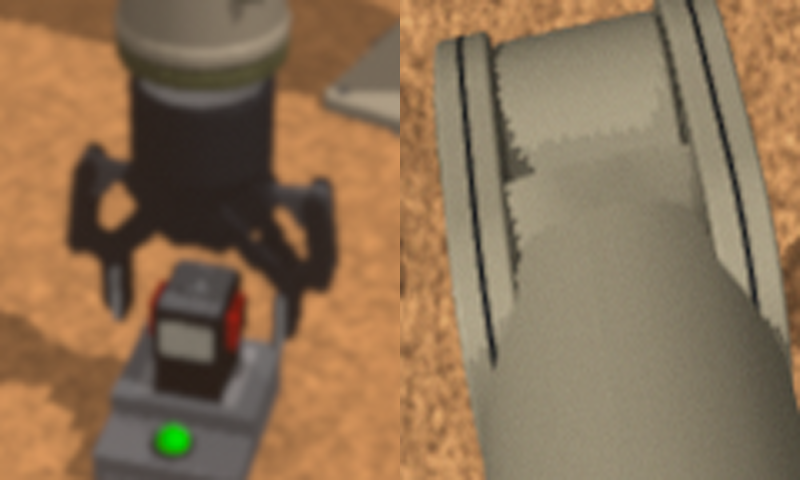

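The fingers straddle the pack, one beside each red button, and the lamp is green. Closing.

```bash
python3 -m crank '[[1,[0,0,0],[0,0,0]],[1,[0,0,0],[0,0,0]],[1,[0,0,0],[0,0,0]],[1,[0,0,0],[0,0,0]],[1,[0,0,0],[0,0,0]],[1,[0,0,0],[0,0,0]],[1,[0,0,0],[0,0,0]],[1,[0,0,0],[0,0,0]],[1,[0,0,0],[0,0,0]],[1,[0,0,0],[0,0,0]],[1,[0,0,0],[0,0,0]],[1,[0,0,0],[0,0,0]]]' 50
```

```text
clock: 4.88
position: [0.4699, -0.0088, 0.0573]
ee_rot: [0.426, 0.563, -0.426, 0.565]
ft_force: [-1.1, -3.3, 7.3]
grip_width: 0.464
```

```bash
python3 -m crank '[[1,[0,0,0],[0,0,0]],[1,[0,0,0.5],[0,0,0]],[1,[0,0,0.5],[0,0,0]],[1,[0,0,0.5],[0,0,0]],[1,[0,0,0.5],[0,0,0]],[1,[0,0,0],[0,0,0]]]'
python3 - <<'E'
from h import *
for n in("scene",):
    p=viewer.camera(n)
    for r in mark_of("full_grip",p)[:2]: print(n,r["conf"],w(p,r["location"]))
o=telemetry.get_obs();print(o["position"],o["ft_force"],o["grip_width"])
cv2.imwrite("pics/d.png",cv2.resize(p["frame"][100:220,200:300],(500,600),interpolation=cv2.INTER_CUBIC)[:,:,::-1])
E
```

```text
clock: 5.38
position: [0.4693, -0.0084, 0.0773]
ee_rot: [0.426, 0.564, -0.426, 0.565]
ft_force: [0.4, -3.9, -1.3]
grip_width: 0.466
scene 0.74 [ 0.46864281 -0.00837065  0.10248695]
[ 0.46942845 -0.00838299  0.07686284] [ 0.69379716 -4.80784244  0.18794254] 0.46549024754175905
```

View pics/d.png

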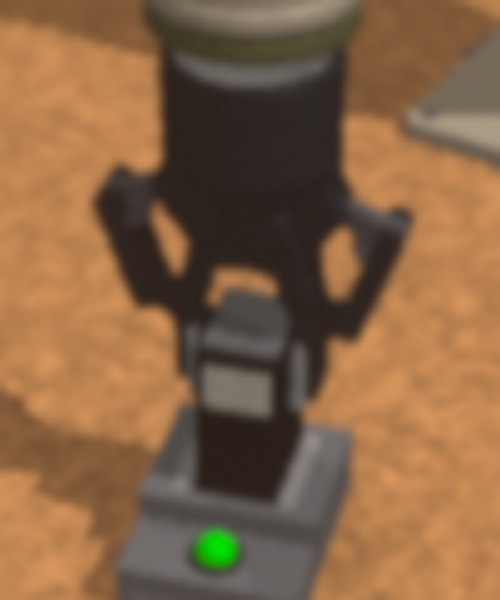

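The pack has come up 2 cm with the gripper and is held by both buttons. Lifting further and carrying it to above the tray.

```bash
python3 -m crank '[[1,[0,0,1],[0,0,0]],[1,[0,0,1],[0,0,0]],[1,[0,0,1.5],[0,0,0]],[1,[0,0,1.5],[0,0,0]],[1,[0,0,1],[0,0,0]],[1,[0,0,0.5],[0,0,0]],[1,[0,0,0],[0,0,0]],[1,[0.3,-1,0],[0,0,0]],[1,[0.5,-2,0],[0,0,0]],[1,[0.6,-2.2,0],[0,0,0]],[1,[0.6,-2.2,0],[0,0,0]],[1,[0.6,-2.2,0],[0,0,0]]]'
python3 -m crank '[[1,[0.6,-2.2,0],[0,0,0]],[1,[0.6,-2.2,0],[0,0,0]],[1,[0.6,-2.2,0],[0,0,0]],[1,[0.6,-2.2,0],[0,0,0]],[1,[0.6,-2.2,0],[0,0,0]],[1,[0.4,-1.5,0],[0,0,0]],[1,[0.2,-0.8,0],[0,0,0]],[1,[0,0,0],[0,0,0]],[1,[0,0,0],[0,0,0]]]'
python3 - <<'E'
from h import *
p=viewer.camera("scene")
for t in("full_grip","tray_floor","charging_grip"):
  for r in mark_of(t,p)[:1]: print(t,r["conf"],w(p,r["location"]))
o=telemetry.get_obs();print(o["position"],o["ft_force"],o["grip_width"])
cv2.imwrite("pics/e.png",cv2.resize(p["frame"][80:230,80:280],(800,600),interpolation=cv2.INTER_CUBIC)[:,:,::-1])
E
```

```text
clock: 6.48
position: [0.4946, -0.1059, 0.1402]
ee_rot: [0.426, 0.565, -0.426, 0.564]
ft_force: [0.4, -0.6, -2.8]
grip_width: 0.461
clock: 7.23
position: [0.5308, -0.2362, 0.1407]
ee_rot: [0.426, 0.565, -0.426, 0.564]
ft_force: [-0.7, 1.5, -3.8]
grip_width: 0.461
full_grip 0.69 [ 0.52835174 -0.23425629  0.16384784]
tray_floor 0.63 [ 0.53158316 -0.23909151  0.00196443]
charging_grip 0.74 [0.47396959 0.22532797 0.0785399 ]
[ 0.53106878 -0.23575378  0.14147131] [-0.58972172 -0.74083399 -3.36030737] 0.4624744612355019
```

View pics/e.png

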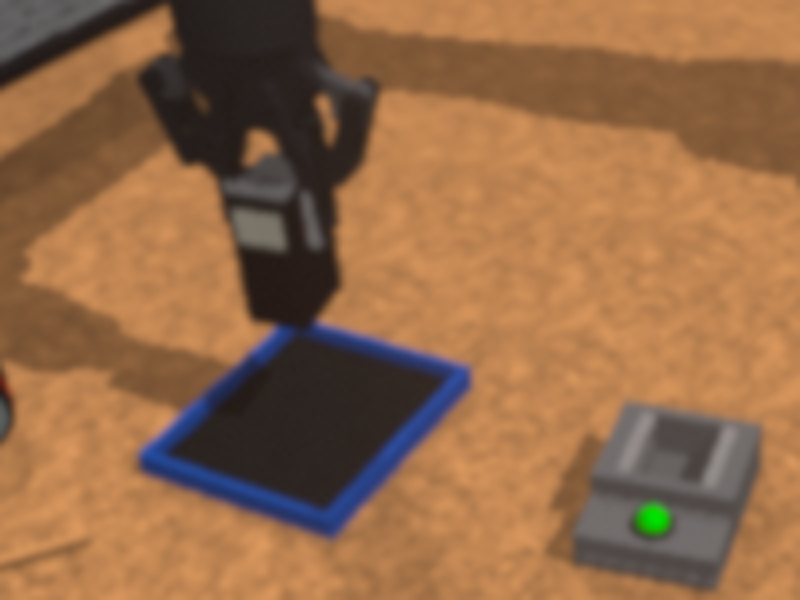

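The pack is out of the dock, held upright about 8 cm above the tray and centred over it. Lowering, slowly at the end.

```bash
python3 -m crank '[[1,[0,0,-1],[0,0,0]],[1,[0,0,-2],[0,0,0]],[1,[0,0,-2],[0,0,0]],[1,[0,0,-1.5],[0,0,0]],[1,[0,0,-1],[0,0,0]],[1,[0,0,-0.7],[0,0,0]],[1,[0,0,0],[0,0,0]],[1,[0,0,0],[0,0,0]]]'
python3 -m crank '[[1,[0,0,-0.2],[0,0,0]],[1,[0,0,-0.2],[0,0,0]],[1,[0,0,0],[0,0,0]],[1,[0,0,0],[0,0,0]]]'
```

```text
clock: 8.1
position: [0.5312, -0.237, 0.0596]
ee_rot: [0.426, 0.564, -0.426, 0.565]
ft_force: [0.9, 0.7, -2.3]
grip_width: 0.462
clock: 8.43
position: [0.5311, -0.2372, 0.0556]
ee_rot: [0.426, 0.564, -0.426, 0.565]
ft_force: [0.5, 0.5, -3.7]
grip_width: 0.46
```

```bash
python3 -m crank '[[1,[0,0,-0.15],[0,0,0]],[1,[0,0,-0.1],[0,0,0]],[1,[0,0,0],[0,0,0]],[1,[0,0,0],[0,0,0]]]'
python3 -m crank '[[1,[0,0,-0.1],[0,0,0]],[1,[0,0,0],[0,0,0]],[1,[0,0,0],[0,0,0]]]'
```

```text
clock: 8.77
position: [0.531, -0.237, 0.0528]
ee_rot: [0.426, 0.564, -0.426, 0.564]
ft_force: [-0.2, -0.6, -3.7]
grip_width: 0.461
clock: 9.02
position: [0.5311, -0.2372, 0.0523]
ee_rot: [0.426, 0.564, -0.426, 0.565]
ft_force: [-2.5, 0.9, 4.8]
grip_width: 0.465
```

The wrist force changed from -3.7 to +4.8 N at the expected height, so the pack is standing on the floor. Opening and retreating.

```bash
python3 -m crank '[[0.5,[0,0,0],[0,0,0]],[0.45,[0,0,0],[0,0,0]],[0.4,[0,0,0],[0,0,0]],[0.3,[0,0,0],[0,0,0]],[0.2,[0,0,0],[0,0,0]],[0,[0,0,0],[0,0,0]],[0,[0,0,0],[0,0,0]],[0,[0,0,0],[0,0,0]],[0,[0,0,0],[0,0,0]],[0,[0,0,0],[0,0,0]],[0,[0,0,0],[0,0,0]]]'
python3 - <<'E'
from h import *
p=viewer.camera("scene")
for r in mark_of("full_grip",p)[:1]: print(r["conf"],w(p,r["location"]))
o=telemetry.get_obs();print(o["position"],o["ft_force"],o["grip_width"])
cv2.imwrite("pics/f.png",cv2.resize(p["frame"][80:230,80:280],(800,600),interpolation=cv2.INTER_CUBIC)[:,:,::-1])
E
```

```text
clock: 9.93
position: [0.531, -0.2371, 0.0519]
ee_rot: [0.426, 0.564, -0.426, 0.564]
ft_force: [-0.2, -0.3, 0.8]
grip_width: 0.998
0.73 [ 0.5285749  -0.23411275  0.0750108 ]
[ 0.53101205 -0.23704334  0.05184372] [-0.46586994 -0.64260676  0.45008931] 0.9959758960448356
```

View pics/f.png

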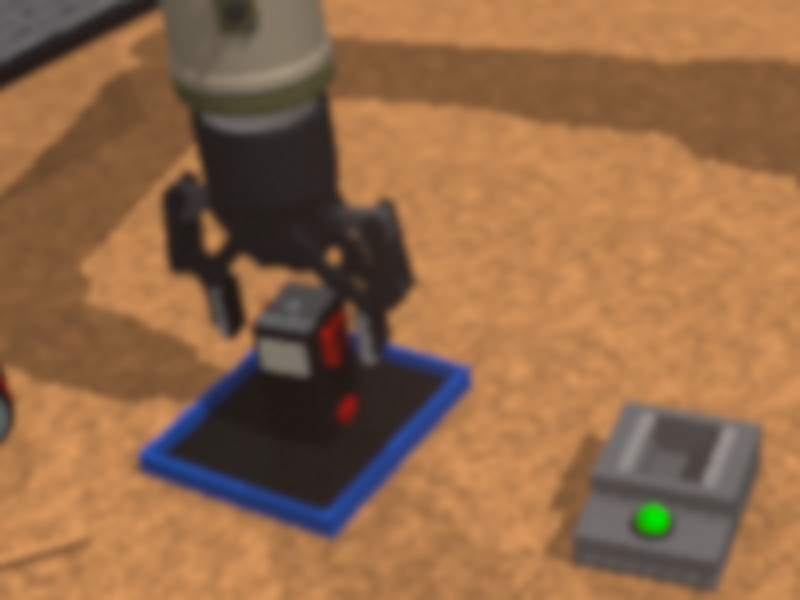

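The pack stands free between the open fingers, with its right button sprung out. Retreating straight up.

```bash
python3 -m crank '[[0,[0,0,1],[0,0,0]],[0,[0,0,2],[0,0,0]],[0,[0,0,2.5],[0,0,0]],[0,[0,0,2.5],[0,0,0]],[0,[0,0,2.5],[0,0,0]],[0,[0,0,2.5],[0,0,0]],[0,[0,0,2],[0,0,0]],[0,[0,0,1],[0,0,0]],[0,[0,0,0],[0,0,0]],[0,[0,0,0],[0,0,0]]]'
python3 -m crank '[[0,[-1,-2,0],[0,0,0]],[0,[-2,-3,0],[0,0,0]],[0,[-2,-3,0],[0,0,0]],[0,[-2,-3,0],[0,0,0]],[0,[-2,-3,0],[0,0,0]],[0,[-2,-3,0],[0,0,0]],[0,[-1,-1,0],[0,0,0]],[0,[0,0,0],[0,0,0]],[0,[0,0,0],[0,0,0]]]'
python3 - <<'E'
from h import *
ims=[]
for n,c in(("scene",(90,120,210,240)),("top",(310,130,430,250))):
  p=viewer.camera(n)
  for t in("full_grip","tray_floor","charging_grip"):
    for r in mark_of(t,p)[:1]: print(n,t,round(r["conf"],2),w(p,r["location"]))
  x0,y0,x1,y1=c;ims.append(cv2.resize(p["frame"][y0:y1,x0:x1],(400,400),interpolation=cv2.INTER_CUBIC))
cv2.imwrite("pics/g.png",np.hstack(ims)[:,:,::-1])
o=telemetry.get_obs();print(o["position"],o["clock"],o["ft_force"])
E
```

```text
clock: 10.87
position: [0.5309, -0.2371, 0.2116]
ee_rot: [0.426, 0.564, -0.426, 0.565]
ft_force: [-0.4, 0.4, -1.3]
grip_width: 1.0
clock: 11.62
position: [0.41, -0.417, 0.2101]
ee_rot: [0.427, 0.565, -0.426, 0.563]
ft_force: [0.7, 0.6, -0.4]
grip_width: 1.005
scene full_grip 0.93 [ 0.52790157 -0.23453575  0.07748622]
scene tray_floor 0.7 [ 5.31811068e-01 -2.40678841e-01 -4.10113448e-04]
scene charging_grip 0.96 [0.47792726 0.22350165 0.07746221]
top full_grip 0.97 [ 0.53045198 -0.23366632  0.07154759]
top tray_floor 0.83 [ 0.53187853 -0.24168483  0.00200783]
top charging_grip 0.84 [0.4783405  0.22326428 0.07863759]
[ 0.41150833 -0.41649144  0.21182822] 12.0167 [ 0.07718755 -0.00172745  0.28714427]
```

View pics/g.png

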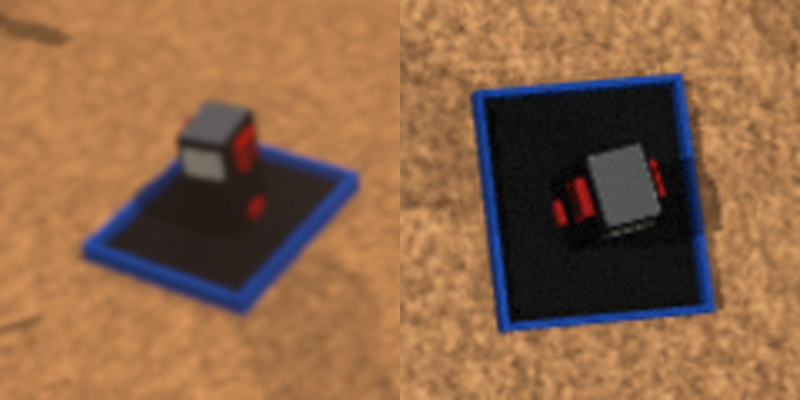

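The pack stands upright near the tray's centre with both buttons out, and the arm is clear. Handing in.

```bash
python3 -c "
from workcell import manip
print(manip.hand_in())"
```

```text
the job is handed in; nothing more can be done
None
```

The charged pack from the green-lamp dock is standing upright in the blue tray, and the job was handed in at about 12 s of the 42 s allowed. I squeezed both buttons at 50 N grip, lifted the pack clear and carried it over. I released it only after the wrist force showed it on the tray floor.

- **Placement:** in the last pictures the pack is upright, about 8 mm or less from the tray's centre, with both buttons sprung out.
- **Height:** its grip point measured 0.077 m in the scene view and 0.072 m in the top view. The two views differ by about 6 mm, which is about what the networks' 4 mm accuracy allows; the expected height is 0.073 m.
- **Amber-dock pack:** it measured within about 4 mm of where it started, which is network noise, and the arm never went near it.
- **Arm:** it was clear of everything with near-zero wrist force.
- **Not measured directly:** I could not read the button travel. It was inferred from the grip opening of 0.46 (about 39 mm, against 41 mm fully squeezed) and from the pack coming out freely.

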